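Third hand at the crate jig: lay the next slat, hold the end rail to the fence

ROBOT

A 7-joint arm with a two-finger parallel gripper is mounted at the origin on the work surface. World frame = base frame: x ahead of the robot, y to its left, z up, the work surface at z = 0. Lengths are in m, angles in rad, forces in N, time in s.
With the tool pointing down it reaches from about 0.425 to 0.8 m from the base axis. Payload 8.3 kg.
Tool frame: the origin (TCP) lies midway between the tips of the shut fingers; the grasp point (between the pads) lies 19 mm behind it (bot.grip_point_offset is the distance from the TCP to the grasp point, in m); z points along the fingers, y is the line along which they close (so a half turn about z gives the same grasp; the last joint's range is limited). The gripper opens to 85 mm and grips with 20 to 120 N. Pads are 22 mm wide; open, the fingers measure 114 mm over their backs; the gripper's body (76 mm by 85 mm) begins 54 mm behind the grasp point. The pads swing forward as they close: fully open they stand 13 mm farther back than shut.
Start: joints at [1.083, 0.383, 0.016, 1.37, -0.006, 1.388, -0.046], TCP at [0.258, -0.569, 0.231] pointing down, gripper open.
Joint ranges: [-2.95, 2.95], [-0.25, 2.06], [-1.52, 1.56], [0.18, 2.33], [-1.44, 4.58], [0.02, 2.06], [-3.01, 3.01]. Speed limits (rad/s): [2.39, 2.39, 3.01, 3.01, 3.14, 3.14, 3.14].

INTERFACE

Orientations are given as [roll, pitch, yaw] about the fixed x, y, z axes, in that order (R = Rz(yaw) Ry(pitch) Rx(roll)).
In Python, from bench import bot gives the robot as it stands.
- The arm moves only by the tool play_rows, never from a script. Its argument "motion" is a list that holds one entry, the list of rows, each a list of 5 numbers: the gripper command: -1 is shut, 1 is fully open, values between are in proportion, then the shift along the tool's x, y, z in m, then the turn about the tool's z in degrees. A call has 1 to 12 rows; each row shifts and turns the commanded pose from where the row before left it, along the tool's axes as they then stand; what a row does not reach is not made up. A row lasts 1/10 s, in which the tool goes at most 50 mm and 8.59 degrees, less where a joint would pass 70% of its speed; a pose out of reach is approached as far as the arm can. A call is refused whole if a number of a shift passes 0.05 or a number of a turn 8.59, either way. A call with a gripper value outside its range is refused whole. The fingers move at their own pace and stop on an object; "grip_force" is the grip in N (left out, the last holds). Time passes only in rows, so rows that do not move let the fingers close. It gives the time, the measured TCP pose, the force, the opening and the grip force at its end, in the units of the state.
- bot.get_obs(): the state, without advancing time (a new reading comes with each control period).
- bot.grab_frame(name): name is "scene" or "top" or "wrist"; returns (picture, depth): 384x512x3 uint8, blue, green, red; 384x512 float32, m along the optical axis (not along the pixel's ray), 0 where there is no reading.
- bot.get_calibration(name): a dict with "vfov" (degrees; the focal length in pixels is half the picture's height over the tangent of half this angle, whatever the lens; pixels are square), "cx", "cy" (the principal point, pixels), "rvec" (rotation vector, rad) and "tvec" (3), from world to camera coordinates, as OpenCV has them; the wrist camera has in their place "T_tool_cam" (4x4, takes a point from camera to tool coordinates, whose origin is the TCP and whose axes are the flange's). Camera axes: x right, y down, z forward; pixel columns grow to the right and rows downward; lengths in m; the calibration is good to about 2 mm. A picture is of the moment at which its call begins: read the wrist's pose just before it. get_calibration takes no time and is no camera call.
- bot.close_job(): hands the job in; it is judged then, once.
The state is a dict: "t": time; "q": joint angles; "qd": joint speeds; "effort": joint torques, N m; "position": TCP position; "orientation": TCP orientation; "wrist_force": force on the tool from outside, world axes, zero at the start; "moment": the same for the moment, N m; "opening": finger opening in m; "gripper_force": force on a finger pad.
Only numpy, scipy, OpenCV 4.12 (cv2) and the standard library are available. Lean on these libraries where they do the work, as an engineer would, in place of code of your own. Each camera call takes 0.05 s, during which the arm holds its last target. There are 200 camera calls.

TASK

The little slatted drying crate in the squaring jig is growing course by course, pale side slats and dark end rails laid crosswise in turn. Lay the loose pale slat on the crate's open side, straight above the pale slats below it with its end up to the fence, and let go; then lay the loose dark rail crosswise over the ends of the two upper pale slats at the fence, ends flush with the crate's sides, and be my third hand: hold it flat against the fence with a steady push of about 11 N (no less than 6 and no more than 18) for a good three seconds, so that I can start the screws. Finish while still pushing, do not let go of it, never ram the fence (more than 40 N) and leave the other things on the bench where they are.

Things in the scene. Friction and masses are not known exactly. Their poses are not given: they have to be found in the camera images.
- jig: squaring jig screwed to the bench: plywood base board 270 (x) x 300 (y) x 12 mm, a hardwood fence standing on it at its +y end, and a low side stop (38 mm above the bench) along the crate's +x side. Origin on the bench surface under the middle of the crate; y points square at the fence, z up
- fence (a point): the middle of the fence's working face, 101 mm along jig y, 79 mm above the bench; axes as the jig's. Fence 230 mm long (x), 22 mm thick. Two cheeks (55 to 115 mm either side of the middle) rise to 92 mm above the bench; between them an open window down to 52 mm leaves room for a finger. Rigid, no spring: the push grows by several N per 0.1 mm
- crate: half-built crate, loose, standing in the jig 1 mm off the fence, 200 x 200 mm, 0.45 kg, slats 18 mm thick. Course 1: two pale slats along its y (middles at x = -88 and 88 mm); course 2: two dark rails along its x; course 3: one pale slat, at +x. Origin under its middle, 12 mm above the bench, axes as the jig's. Top of course 2: 36 mm, of course 3: 54 mm above the origin
- slat: the loose pale side slat, 200 (along its x) x 24 (y) x 18 mm (z), about 55 g, lying on the bench; origin at the centre of its underside. Same either way round
- rail: the loose dark end rail, 200 (along its x) x 32 (y) x 18 mm (z), about 80 g, with a screw hole marked at each end, lying on the bench; origin at the centre of its underside. Same either way round
- slat_place (a point): where the underside centre of the pale slat belongs: on course 2, on the -x (open) side of the crate, the slat's length along the jig's y; 48 mm above the bench. Axes as the jig's
- rail_place (a point): where the underside centre of the dark rail belongs when it touches the fence: its length along the jig's x, on the two pale slats of course 3; 66 mm above the bench. Axes as the jig's
- red_bowl: red lacquered bowl, 116 mm across, 55 mm high; origin under its middle
- bowl_blank: rough-turned solid wooden bowl blank, 124 mm across the top, 50 mm high; origin under its middle
- mallet: wooden mallet lying on its side, head 58 x 110 x 56 mm high, 200 mm handle along its own -x; origin under the middle of the head
- screw_tin: round steel tin, 76 mm across, 34 mm high, with brass screws in it; origin under its middle
- tape_measure: yellow and black tape measure, 70 x 34 x 62 mm high; origin under its middle
- driver: blue cordless screwdriver standing on its black battery foot (105 x 72 mm), 180 mm high, chuck towards its own -x; origin under the foot's middle
- try_square: small try square lying flat: wooden stock 22 x 120 x 16 mm along its own y, steel blade 150 mm long along its own +x; origin under the middle of the stock
Not all that is in view belongs to the job. There is more than one size of the rail; the job needs the middle-sized.

How it is judged:
By the outcome, as a careful person would: the job done as asked, in the order asked, and still so for the second after the job is handed in, while the arm keeps its last pose, push and grip.
It also fails if it takes over 67 s, if anything falls off the work surface, if the arm or the gripper's body presses on something with over 40 N, if the wrist force passes 120 N, or if a joint passes its speed limit or range.

## Working session

There is one attempt and no reset: what is moved stays moved. The work goes in short steps, Python scripts to look and compute and a tool call to move; the robot and the scene stay as the last step left them, time stands still between calls to the robot, and variables do not carry over. Pictures are saved under pics/ and viewed, at most 10 in all, crops included, and the job is handed in when it is done.

Besides the shell and the picture viewer there is one more tool, called after "Emit:" by a JSON object that holds its "method" and its "body", one argument or row to a line. play_rows: Moves the arm, as the interface text tells. Its arguments: {"type":"object","properties":{"motion":{"type":"array"},"grip_force":{"type":"number"}},"required":["motion"]}

```bash
mkdir -p pics; ls
cat > h.py <<'E'
import numpy as np, cv2
from bench import bot
from scipy.spatial.transform import Rotation as R
def K(c,s=(384,512)):
    f=s[0]/2/np.tan(np.radians(c['vfov'])/2); return f
def campose(name,obs=None):
    c=bot.get_calibration(name); f=K(c)
    if name=='wrist':
        o=obs or bot.get_obs(); T=np.eye(4); T[:3,:3]=R.from_euler('xyz',o['orientation']).as_matrix(); T[:3,3]=o['position']
        T=T@np.array(c['T_tool_cam'])
    else:
        Rm=cv2.Rodrigues(np.array(c['rvec'],float))[0]; T=np.eye(4); T[:3,:3]=Rm.T; T[:3,3]=-Rm.T@np.array(c['tvec'],float).ravel()
    return T,f,c['cx'],c['cy'],c
def ray(cam,uv,z):
    T,f,cx,cy,_=cam; uv=np.atleast_2d(np.array(uv,float))
    d=np.c_[(uv[:,0]-cx)/f,(uv[:,1]-cy)/f,np.ones(len(uv))]@T[:3,:3].T
    return T[:3,3]+d*((z-T[2,3])/d[:,2])[:,None]
def proj(cam,P):
    T,f,cx,cy,_=cam; p=(np.atleast_2d(P)-T[:3,3])@T[:3,:3]
    return np.c_[p[:,0]/p[:,2]*f+cx,p[:,1]/p[:,2]*f+cy]
E
python3 - <<'E'
from h import *
print(bot.get_obs())
for n in ['top','scene','wrist']:
    c=campose(n); im,d=bot.grab_frame(n); np.savez('pics/%s0.npz'%n,im=im,d=d)
    print(n,{k:v for k,v in c[4].items()},c[0][:3,3].round(3))
    if n!='wrist': cv2.imwrite('pics/%s0.png'%n,cv2.resize(im,(800,600),interpolation=cv2.INTER_CUBIC))
E
```

```text
pics
{'t': 0.0, 'q': array([ 1.08310706,  0.38425741,  0.01638906,  1.37114687, -0.00631471,
        1.38821241, -0.04652132]), 'qd': array([ 0.00071004,  0.00051993, -0.00167268,  0.00165314,  0.00013877,
        0.00225547, -0.0009691 ]), 'effort': array([ 1.06034175e-03, -6.27593207e+01,  8.44472162e-01, -3.71814144e+01,
        1.65015802e-02,  1.43581250e-02, -2.30545601e-05]), 'position': array([ 0.2574019 , -0.56898087,  0.23027029]), 'orientation': array([-3.13961798e+00,  2.79354978e-05,  4.24815089e-01]), 'wrist_force': array([-0.66154094,  0.2890445 , -0.0852639 ]), 'moment': array([ 0.01352137, -0.06524918,  0.04731284]), 'gripper_force': 0.0, 'opening': 0.08556505508133873}
top {'vfov': 47.89161741396879, 'cx': 259.77649328332876, 'cy': 187.30795574229234, 'rvec': array([ 2.20027519, -2.1744742 ,  0.1320475 ]), 'tvec': array([-0.01614368,  0.51188565,  1.41481279])} [0.379 0.03  1.456]
scene {'vfov': 43.6123849197256, 'cx': 250.7122157089238, 'cy': 192.81584927786156, 'rvec': array([ 1.82622308,  1.83800236, -0.61846453]), 'tvec': array([-0.00355365, -0.36365718,  2.22880517])} [ 1.663 -0.021  1.528]
wrist {'vfov': 70.49612188719189, 'cx': 249.42061569616052, 'cy': 193.77253499784624, 'T_tool_cam': array([[ 6.68910971e-05, -9.66068681e-01, -2.58285304e-01,
         6.61110609e-02],
       [ 9.99999997e-01,  5.52060520e-05,  5.24933430e-05,
         9.12254226e-05],
       [-3.64532627e-05, -2.58285307e-01,  9.66068682e-01,
        -1.43675012e-01],
       [ 0.00000000e+00,  0.00000000e+00,  0.00000000e+00,
         1.00000000e+00]])} [ 0.318 -0.542  0.374]
```

View pics/top0.png

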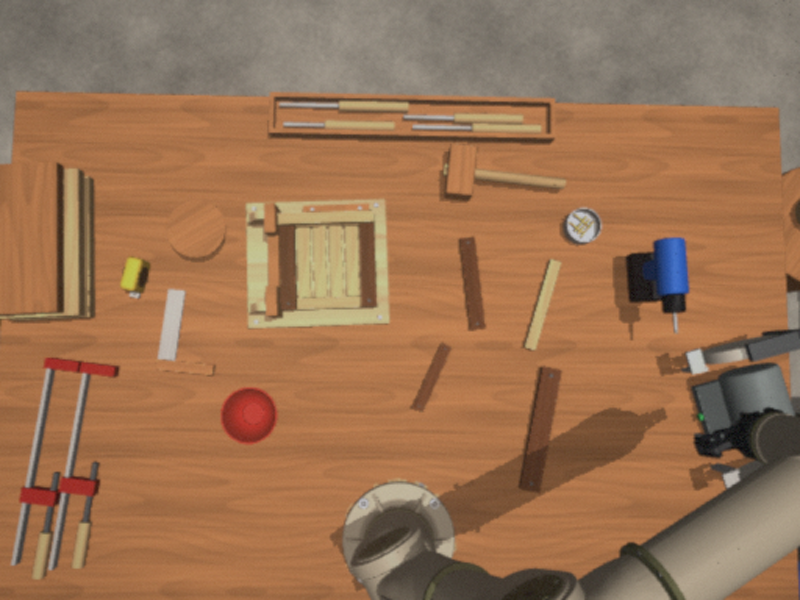

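View pics/scene0.png

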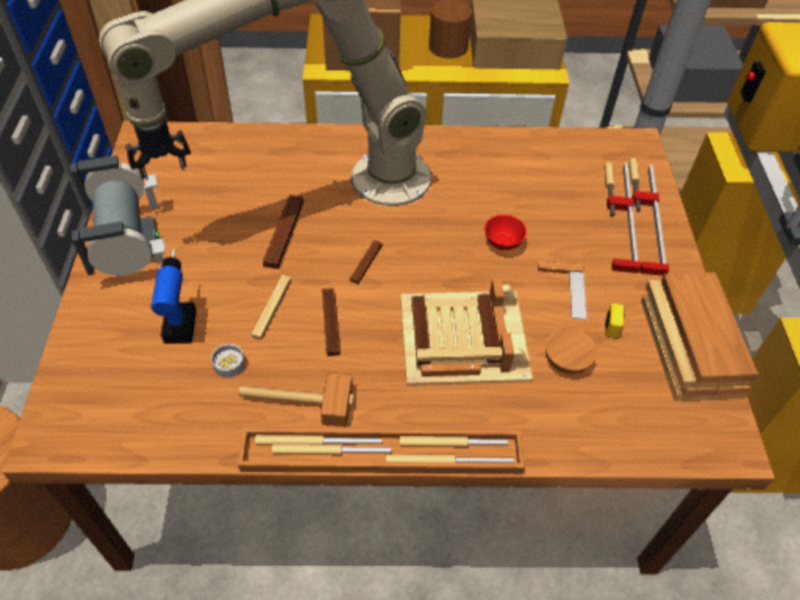

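Top view (800×600): the jig is at (317,263), with its fence at the left (world +y). The crate's placed upper slat is at the top (+x), so the open side is toward the robot, at about y=305.
Candidates for the rail are dark bars at (471,283) about 92 px long, (431,377) about 70 px, and (540,430) about 122 px. At about 469 px/m, 200 mm is 94 px, so the rail is the one at (471,283). The pale slat is at (542,305). The only other pale strips are crate and jig parts and tool handles.

Run:
```python
from h import *
c=campose('top'); z=np.load('pics/top0.npz'); im,d=z['im'],z['d']
hsv=cv2.cvtColor(im,cv2.COLOR_BGR2HSV); s=512/800
for n,(u,v) in dict(rail=(471,283),slat=(542,305),small=(431,377),large=(540,430)).items():
    print(n,'hsv',hsv[int(v*s),int(u*s)])
def meas(n,seed,mask,top):
    nl,lab=cv2.connectedComponents(mask); m=(lab==lab[int(seed[1]*s),int(seed[0]*s)]).astype(np.uint8)
    cn=max(cv2.findContours(m,0,1)[0],key=len)
    P=ray(c,cn[:,0,:],top)[:,:2]
    r=cv2.minAreaRect((P*1000).astype(np.float32)); b=cv2.boxPoints(r)
    print(n,m.sum(),'ctr',np.round(r[0],1),'size',np.round(r[1],1),'ang',round(r[2],1),'box',b.round(0).tolist())
dark=((hsv[...,2]<110)&(hsv[...,0]<14)&(hsv[...,1]>60)).astype(np.uint8)
pale=((hsv[...,0]>13)&(hsv[...,0]<28)&(hsv[...,2]>125)).astype(np.uint8)
for n,sd in dict(rail=(471,283),small=(431,377),large=(540,430)).items(): meas(n,sd,dark,.018)
meas('slat',(542,305),pale,.018)
meas('board',(257,220),pale,.012)
crop=im[115:220,150:360]; cv2.imwrite('pics/crop1.png',cv2.resize(crop,None,fx=3.8,fy=3.8,interpolation=cv2.INTER_CUBIC))
```

```text
rail hsv [ 11 146 103]
slat hsv [ 23  92 196]
small hsv [ 11 147 123]
large hsv [ 10 141 114]
rail 261 ctr [ 549.8 -141.9] size [162.6  27.9] ang 3.0 box [[468.0, -132.0], [469.0, -160.0], [632.0, -152.0], [630.0, -124.0]]
small 192703 ctr [514.6 -21.5] size [1305.8 1779.1] ang 1.5 box [[-161.0, 851.0], [-115.0, -928.0], [1191.0, -894.0], [1144.0, 885.0]]
large 192703 ctr [514.6 -21.5] size [1305.8 1779.1] ang 1.5 box [[-161.0, 851.0], [-115.0, -928.0], [1191.0, -894.0], [1144.0, 885.0]]
slat 502 ctr [ 492.5 -303.3] size [ 30.8 205.6] ang 73.0 box [[390.0, -288.0], [586.0, -348.0], [595.0, -319.0], [399.0, -259.0]]
board 5421 ctr [577.1 180.4] size [279.5 310.4] ang 2.8 box [[430.0, 329.0], [445.0, 19.0], [724.0, 32.0], [709.0, 342.0]]
```

View pics/crop1.png

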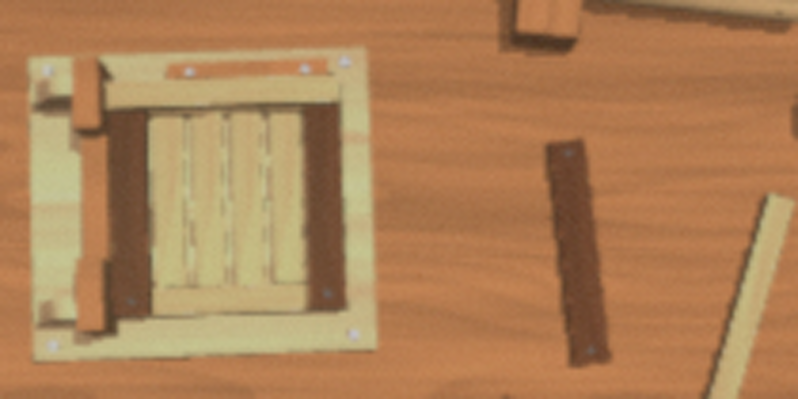

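The crop shows the middle-sized rail, with its screw holes, from (565,143) to (590,362), and the slat at its right. The open side of the crate is at the bottom, and the fence with its window is at the left, around (92,200). Moving towards the slat now.

Emit:
{"method": "play_rows", "body": {
  "motion": [
    [[1,0.04,-0.018,0.003,0],[1,0.04,-0.018,0.003,0],[1,0.04,-0.018,0.003,0],[1,0.04,-0.018,0.003,0],[1,0.04,-0.018,0.003,0],[1,0.04,-0.018,0.003,0],[1,0.04,-0.018,0.003,0],[1,0.04,-0.018,0.003,0],[1,0,0,0,8.5],[1,0,0,0,8.5],[1,0,0,0,8.5],[1,0,0,0,8.5]]
  ]
}}

```text
t: 1.35
position: [0.4897, -0.3061, 0.2069]
orientation: [-3.141, 0.001, -0.174]
wrist_force: [0.2, 0.5, -0.4]
opening: 0.0851
gripper_force: 0.0
```

Emit:
{"method": "play_rows", "body": {
  "motion": [
    [[1,0,0,0,7.5],[1,0,0,0,0],[1,0,0,0,0]]
  ]
}}

```text
t: 1.65
position: [0.4897, -0.3062, 0.2071]
orientation: [-3.142, 0.0, -0.295]
wrist_force: [0.3, 0.3, -0.3]
opening: 0.0855
gripper_force: 0.0
```

```bash
cat >> h.py <<'E'
def look(tag):
    o=bot.get_obs(); c=campose('wrist',o); im,d=bot.grab_frame('wrist'); np.savez('pics/%s.npz'%tag,im=im,d=d)
    cv2.imwrite('pics/%s.png'%tag,im); return o,c,im,d
def show_obs(o=None):
    o=o or bot.get_obs(); print('t',round(o['t'],2),'pos',(o['position']*1e3).round(1),'rpy',np.degrees(o['orientation']).round(2),'F',o['wrist_force'].round(1),'open',round(o['opening']*1e3,1),'gf',round(o['gripper_force'],1)); return o
def rect(c,mask,top,near):
    """component of the mask nearest to world point near -> minAreaRect mm on plane z=top"""
    n,lab,st,cen=cv2.connectedComponentsWithStats(mask.astype(np.uint8)); P=ray(c,cen,top)[:,:2]
    ok=[i for i in range(1,n) if st[i,4]>150]; i=min(ok,key=lambda i:np.hypot(*(P[i]-near)))
    cn=max(cv2.findContours((lab==i).astype(np.uint8),0,1)[0],key=len)[:,0,:]
    r=cv2.minAreaRect((ray(c,cn,top)[:,:2]*1e3).astype(np.float32)); b=cv2.boxPoints(r)
    e=max([b[1]-b[0],b[2]-b[1]],key=np.linalg.norm); a=np.degrees(np.arctan2(e[1],e[0]))
    print('area',st[i,4],'bbox',st[i,:4],'ctr',np.round(r[0],1),'size',np.round(r[1],1),'long axis deg',round((a+90)%180-90,2)); return r,a
def to(target,yaw=None):
    o=bot.get_obs(); Rm=R.from_euler('xyz',o['orientation']).as_matrix(); d=np.array(target)-o['position']
    print('tool shift mm',(Rm.T@d*1e3).round(1), 'turn', None if yaw is None else round((np.degrees(o['orientation'][2])-yaw+180)%360-180,2))
E
python3 - <<'E'
from h import *
show_obs(); o,c,im,d=look('w1')
hsv=cv2.cvtColor(im,cv2.COLOR_BGR2HSV)
pale=(hsv[...,0]>16)&(hsv[...,0]<30)&(hsv[...,2]>130)
r,a=rect(c,pale,.018,(.4925,-.303))
z=np.load('pics/top0.npz'); ct=campose('top'); h2=cv2.cvtColor(z['im'],cv2.COLOR_BGR2HSV)
pt=proj(ct,[.5498,-.142,.018])[0].astype(int); print(pt,h2[pt[1],pt[0]-15:pt[0]+15].tolist())
E
```

```text
t 1.65 pos [ 489.7 -306.2  207.1] rpy [-1.800e+02  3.000e-02 -1.693e+01] F [ 0.3  0.3 -0.3] open 85.5 gf 0.0
area 2112 bbox [237  87  21 107] ctr [ 529.8 -314.8] size [ 24.1 125.9] long axis deg -17.6
[299 176] [[13, 141, 173], [13, 144, 174], [12, 145, 174], [13, 144, 173], [13, 145, 172], [12, 145, 174], [13, 143, 175], [13, 144, 177], [12, 144, 179], [13, 146, 176], [13, 144, 174], [12, 145, 144], [13, 142, 111], [11, 151, 118], [11, 143, 114], [11, 138, 105], [11, 142, 104], [11, 137, 106], [11, 140, 109], [10, 146, 112], [12, 148, 114], [11, 143, 116], [11, 145, 134], [12, 146, 164], [12, 147, 175], [13, 144, 177], [12, 146, 175], [12, 142, 176], [12, 148, 174], [13, 143, 178]]
```

View pics/w1.png

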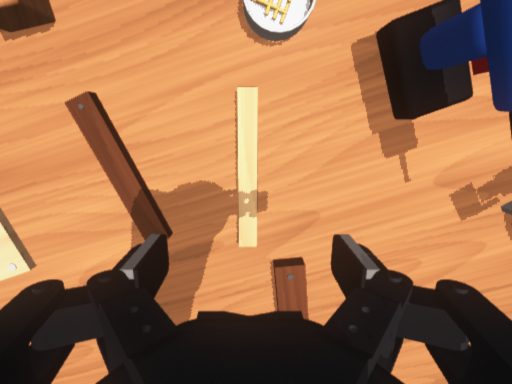

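The slat runs from (247,87) to (247,247) with the gripper's shadow across it at v≈200. The rail is at the left, from (80,100) to (160,235). I'll re-threshold to cope with the shadow.

Run:
```python
from h import *
z=np.load('pics/w1.npz'); im=z['im']; c=campose('wrist')
hsv=cv2.cvtColor(im,cv2.COLOR_BGR2HSV)
print(hsv[[120,200,235],247].tolist(), hsv[200,[200,220,280,300]].tolist(), 'rail',hsv[170,[118,122,126,100,160]].tolist())
pale=(hsv[...,0]>16)&(hsv[...,0]<30)&(hsv[...,1]<135)&(hsv[...,2]>60)
r,a=rect(c,cv2.morphologyEx(pale.astype(np.uint8),3,np.ones((7,7))),.018,(.4925,-.303))
to([r[0][0]/1e3,r[0][1]/1e3,.02],a if abs(a)<90 else a-180)
```

```text
[[24, 78, 249], [24, 75, 248], [23, 83, 248]] [[12, 158, 160], [12, 155, 173], [14, 144, 237], [14, 141, 240]] rail [[9, 163, 130], [9, 163, 139], [9, 161, 135], [13, 152, 228], [14, 145, 237]]
area 2170 bbox [237  87  21 117] ctr [ 523.5 -312.8] size [ 24.1 139.2] long axis deg -17.61
tool shift mm [ 34.3  -3.5 187.1] turn 0.67
```

Run:
```python
from h import *
z=np.load('pics/w1.npz'); im=z['im']; c=campose('wrist')
hsv=cv2.cvtColor(im,cv2.COLOR_BGR2HSV)
m=(hsv[...,0]>16)&(hsv[...,0]<30)&(hsv[...,1]<135); m[:80]=0;m[252:]=0;m[:,:230]=0;m[:,264:]=0
m=cv2.morphologyEx(m.astype(np.uint8),2,np.ones((3,3)))
v,u=np.nonzero(m); P=(ray(c,np.c_[u,v],.018)[:,:2]*1e3).astype(np.float32); r=cv2.minAreaRect(P); print(r, v.min(), v.max())
to([r[0][0]/1e3,r[0][1]/1e3,.006],-17.6)
```

```text
((494.7519226074219, -304.166259765625), (24.110517501831055, 199.07589721679688), 73.05779266357422) 87 246
tool shift mm [  4.3  -3.4 201.1] turn 0.66
```

Emit:
{"method": "play_rows", "body": {
  "motion": [
    [[1,0.004,-0.003,0.045,0],[1,0,0,0.045,0],[1,0,0,0.045,0],[1,0,0,0.045,0],[1,0,0,0.015,0],[1,0,0,0.007,0],[1,0,0,0,0],[-1,0,0,0,0],[-1,0,0,0,0],[-1,0,0,0,0],[-1,0,0,0,0],[-1,0,0,0,0]]
  ],
  "grip_force": 40
}}

```text
t: 2.9
position: [0.4951, -0.3049, 0.0062]
orientation: [3.141, -0.001, -0.299]
wrist_force: [-0.7, 0.4, 5.9]
opening: 0.023
gripper_force: 40.7
```

Emit:
{"method": "play_rows", "body": {
  "motion": [
    [[-1,0,0,0,0],[-1,0,0,0,0],[-1,0,0,0,0],[-1,0,0,0,0]]
  ]
}}

```text
t: 3.3
position: [0.4951, -0.3049, 0.0062]
orientation: [3.141, -0.001, -0.299]
wrist_force: [-1.1, 0.8, 5.5]
opening: 0.0231
gripper_force: 40.7
```

Emit:
{"method": "play_rows", "body": {
  "motion": [
    [[-1,0,0,-0.03,0],[-1,0,0,-0.05,0],[-1,0,0,-0.05,0],[-1,0,0,-0.05,0],[-1,0,0,-0.04,0],[-1,-0.008,-0.024,0,0],[-1,-0.014,-0.044,0,0],[-1,-0.014,-0.044,0,0],[-1,-0.014,-0.044,0,0],[-1,-0.014,-0.044,0,0],[-1,-0.014,-0.044,0,0],[-1,-0.014,-0.044,0,0]]
  ]
}}

```text
t: 4.5
position: [0.4911, -0.0006, 0.2254]
orientation: [3.141, -0.0, -0.3]
wrist_force: [1.5, -0.4, -1.2]
opening: 0.0226
gripper_force: 40.0
```

Emit:
{"method": "play_rows", "body": {
  "motion": [
    [[-1,-0.014,-0.044,0,0],[-1,-0.014,-0.044,0,0],[-1,-0.014,-0.044,0,0],[-1,-0.008,-0.024,0,0],[-1,0,0,0,-8.4],[-1,0,0,0,-8.4],[-1,0,0,0,-8.4],[-1,0,0,0,-8.4],[-1,0,0,0,-8.4],[-1,0,0,0,-8.4],[-1,0,0,0,-8.4],[-1,0,0,0,-8.4]]
  ]
}}

```text
t: 5.7
position: [0.4896, 0.1614, 0.2252]
orientation: [-3.141, 0.0, 0.879]
wrist_force: [0.2, -0.9, 0.2]
opening: 0.0225
gripper_force: 40.0
```

Emit:
{"method": "play_rows", "body": {
  "motion": [
    [[-1,0,0,0,-8.4],[-1,0,0,0,-8.4],[-1,0,0,0,-8.4],[-1,0,0,0,-8.4],[-1,0,0,0,-8.4],[-1,0,0,0,0],[-1,0,0,0,0],[-1,0,0,0,0]]
  ]
}}

```text
t: 6.5
position: [0.4898, 0.1614, 0.2253]
orientation: [-3.142, 0.0, 1.603]
wrist_force: [-0.5, 0.0, -0.8]
opening: 0.0226
gripper_force: 40.0
```

Run:
```python
from h import *
show_obs(); o,c,im,d=look('w2')
```

```text
t 6.5 pos [489.8 161.4 225.3] rpy [-180.      0.     91.84] F [-0.5  0.  -0.8] open 22.6 gf 40.0
```

View pics/w2.png

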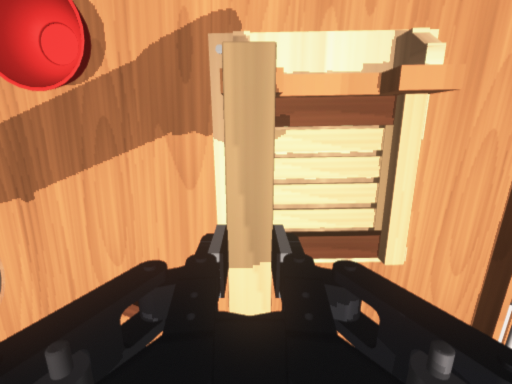

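The held slat hangs at u 225–275, above the open side. The crate is to its right: course-3 slat at u≈395–430, dark rails at v≈95–125 and 235–260, fence at v≈70–90. I'll use the depth to separate these by height.

Run:
```python
from h import *
z=np.load('pics/w2.npz'); im,d=z['im'],z['d']; c=campose('wrist'); T,f,cx,cy,_=c
v,u=np.mgrid[:384,:512]; Pc=np.stack([(u-cx)/f*d,(v-cy)/f*d,d],-1); W=(Pc@T[:3,:3].T+T[:3,3])*1e3; W[d==0]=-999
np.save('pics/W2.npy',W)
hsv=cv2.cvtColor(im,cv2.COLOR_BGR2HSV)
for r in (60,78,88,110,150,180,220,248): print('v',r,[tuple(W[r,x].round(0).astype(int)) for x in (300,340,385,400,412,425,440)])
def reg(n,m):
    m=cv2.morphologyEx((m).astype(np.uint8),2,np.ones((3,3)))
    k,lab,st,_=cv2.connectedComponentsWithStats(m)
    for i in range(1,k):
        if st[i,4]>150:
            P=W[lab==i]; r=cv2.minAreaRect(P[:,:2].astype(np.float32)); b=cv2.boxPoints(r)
            print(n,st[i],'z',np.median(P[:,2]).round(1),'ctr',np.round(r[0],1),'size',np.round(r[1],1),'ang',round(r[2],2))
Z=W[...,2]
reg('z66',(abs(Z-66)<5)); reg('z48dark',(abs(Z-48)<5)&(hsv[...,2]<130)); reg('z92',abs(Z-92)<5); reg('z52',(abs(Z-52)<4)&(hsv[...,2]>130)); reg('z12',abs(Z-12)<4)
reg('z180+',Z>150)
```

```text
v 60 [(np.int64(547), np.int64(300), np.int64(14)), (np.int64(595), np.int64(301), np.int64(12)), (np.int64(649), np.int64(303), np.int64(13)), (np.int64(659), np.int64(300), np.int64(28)), (np.int64(659), np.int64(295), np.int64(54)), (np.int64(660), np.int64(291), np.int64(76)), (np.int64(674), np.int64(291), np.int64(77))]
v 78 [(np.int64(542), np.int64(274), np.int64(51)), (np.int64(585), np.int64(275), np.int64(53)), (np.int64(629), np.int64(275), np.int64(63)), (np.int64(629), np.int64(271), np.int64(94)), (np.int64(641), np.int64(271), np.int64(92)), (np.int64(654), np.int64(272), np.int64(91)), (np.int64(666), np.int64(272), np.int64(94))]
v 88 [(np.int64(542), np.int64(264), np.int64(53)), (np.int64(586), np.int64(265), np.int64(53)), (np.int64(629), np.int64(265), np.int64(66)), (np.int64(631), np.int64(262), np.int64(93)), (np.int64(641), np.int64(262), np.int64(94)), (np.int64(654), np.int64(263), np.int64(94)), (np.int64(668), np.int64(263), np.int64(94))]
v 110 [(np.int64(545), np.int64(241), np.int64(49)), (np.int64(590), np.int64(242), np.int64(49)), (np.int64(641), n
[... 2432 characters left out ...]
] z 12.9 ctr [577.3 309.3] size [181.3  46.2] ang 2.85
z12 [ 208   33   25  191 2173] z 13.1 ctr [448.5 207.3] size [238.5  28.5] ang 88.86
z12 [292 126  58   3 174] z 12.8 ctr [579.3 222.7] size [73.3  2.5] ang 1.89
z12 [274 150 103   7 607] z 13.0 ctr [588.3 190. ] size [133.1   7.7] ang 2.84
z12 [274 177 100   7 509] z 13.0 ctr [590.2 154.6] size [132.9   7.3] ang 2.71
z12 [273 203  98   6 425] z 13.0 ctr [590.9 119.1] size [133.3   6.9] ang 2.79
z12 [492 211  20  67 340] z 11.8 ctr [856.1  66.4] size [  3.5 103.7] ang 0.08
z12 [477 286  16  44 215] z 12.3 ctr [856.2 -36.4] size [ 3.6 78.1] ang 0.5
z180+ [    0    41   512   343 60683] z 301.2 ctr [486.7 189.1] size [114.1 119.8] ang 42.3
```

Run:
```python
from h import *
W=np.load('pics/W2.npy'); o=bot.get_obs(); print(W[60:260:40,250].round(1).tolist())
m=(abs(W[...,2]-238)<5)&(abs(W[...,0]-o['position'][0]*1e3)<25); m[235:]=0
m=cv2.morphologyEx(m.astype(np.uint8),2,np.ones((3,3))).astype(bool)
P=W[m]; r=cv2.minAreaRect(P[:,:2].astype(np.float32)); print(m.sum(),np.median(P[:,2]),r,cv2.boxPoints(r).tolist())
to([.4911,.1532,.0552],92.8)
```

```text
[[488.0, 252.9, 237.9], [488.5, 236.2, 238.0], [489.1, 218.2, 237.7], [489.8, 198.9, 238.2], [490.5, 178.0, 238.0]]
9896 238.05395101449415 ((489.22210693359375, 215.4270477294922), (35.867034912109375, 91.01101684570312), 1.6827614307403564) [[469.96002197265625, 260.38629150390625], [472.63262939453125, 169.41453552246094], [508.48419189453125, 170.46780395507812], [505.81158447265625, 261.4395751953125]]
tool shift mm [ -8.3   1.  170.1] turn -0.91
```

Emit:
{"method": "play_rows", "body": {
  "motion": [
    [[-1,0,0,0,-0.9],[-1,-0.009,0.001,0,0],[-1,0,0,0.04,0],[-1,0,0,0.04,0],[-1,0,0,0.04,0],[-1,0,0,0.02,0],[-1,0,0,0.01,0],[-1,0,0,0.01,0],[-1,0,0,0.007,0],[-1,0,0,0,0],[-1,0,0,0,0]]
  ]
}}

```text
t: 7.65
position: [0.4919, 0.1527, 0.0591]
orientation: [3.14, -0.0, 1.622]
wrist_force: [0.0, -0.1, -0.2]
opening: 0.0231
gripper_force: 40.0
```

Run:
```python
from h import *
show_obs(); o,c,im,d=look('w3'); to([.4911,.1522,.0552],92.8)
cv2.imwrite('pics/w3b.png',cv2.resize(im[40:300,180:440],None,fx=2.3,fy=2.3,interpolation=cv2.INTER_CUBIC))
```

```text
t 7.65 pos [491.9 152.7  59.1] rpy [ 1.7993e+02 -2.0000e-02  9.2930e+01] F [ 0.  -0.1 -0.2] open 23.1 gf 40.0
tool shift mm [-0.6 -0.9  4. ] turn 0.14
```

View pics/w3b.png

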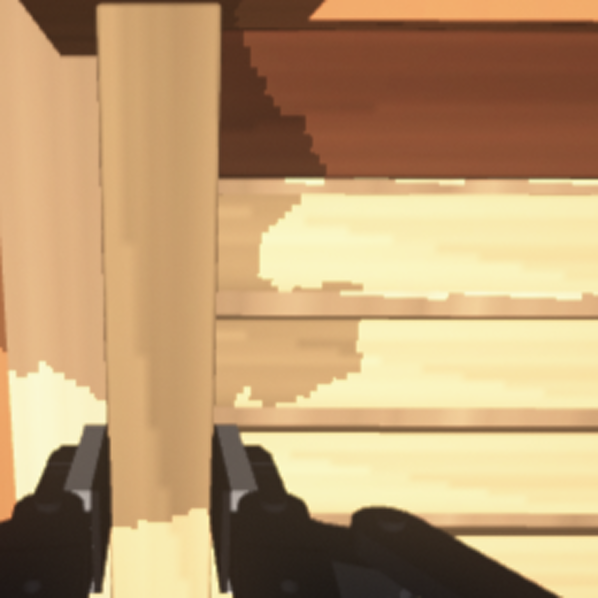

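The slat's front end (v≈3 in the crop) is just short of the fence and parallel to the crate. The dark rail does not stick out to its left. Lowering it now and then nudging it to the fence.

Emit:
{"method": "play_rows", "body": {
  "motion": [
    [[-1,0,-0.0008,0.002,0.1],[-1,0,0,0.001,0],[-1,0,0,0.001,0],[-1,0,0,0.0004,0],[-1,0,0,0,0]]
  ]
}}

```text
t: 8.2
position: [0.4905, 0.1525, 0.0542]
orientation: [3.141, 0.0, 1.62]
wrist_force: [-1.7, -1.1, 3.3]
opening: 0.0229
gripper_force: 40.5
```

Emit:
{"method": "play_rows", "body": {
  "motion": [
    [[-1,0.0005,0,0,0],[-1,0.0005,0,0,0],[-1,0.0003,0,0,0],[-1,0,0,0,0]]
  ]
}}

```text
t: 8.6
position: [0.4909, 0.1535, 0.0542]
orientation: [3.141, 0.0, 1.62]
wrist_force: [-1.3, -1.7, 5.5]
opening: 0.0228
gripper_force: 40.6
```

Emit:
{"method": "play_rows", "body": {
  "motion": [
    [[-1,0,0,-0.0003,0],[-1,0.0003,0,0,0],[-1,0.0003,0,0,0],[-1,0,0,0,0]]
  ]
}}

```text
t: 9.0
position: [0.4905, 0.1543, 0.0542]
orientation: [3.141, 0.0, 1.62]
wrist_force: [0.3, -1.6, 2.5]
opening: 0.0227
gripper_force: 40.3
```

Emit:
{"method": "play_rows", "body": {
  "motion": [
    [[-1,0.0003,0,0,0],[-1,0.0003,0,0,0],[-1,0,0,0,0]]
  ]
}}

```text
t: 9.3
position: [0.4905, 0.1543, 0.0542]
orientation: [3.142, 0.001, 1.62]
wrist_force: [1.2, -5.1, 4.2]
opening: 0.0226
gripper_force: 40.4
```

Emit:
{"method": "play_rows", "body": {
  "motion": [
    [[-1,-0.0003,0,-0.0003,0],[-1,0,0,0,0],[-0.2,0,0,0,0],[0,0,0,0,0],[0,0,0,0,0],[0,0,0,0,0]]
  ]
}}

```text
t: 9.9
position: [0.4902, 0.1553, 0.0545]
orientation: [-3.142, -0.001, 1.621]
wrist_force: [-0.6, -0.2, -1.1]
opening: 0.0429
gripper_force: 0.0
```

Emit:
{"method": "play_rows", "body": {
  "motion": [
    [[0,0,0,-0.02,0],[0,0,0,-0.04,0],[0,0,0,-0.05,0],[0,0,0,-0.05,0],[0,0,0,0,0],[0,0,0,0,0]]
  ]
}}

```text
t: 10.5
position: [0.4911, 0.1552, 0.216]
orientation: [3.138, -0.0, 1.621]
wrist_force: [0.2, 0.2, -0.6]
opening: 0.0424
gripper_force: 0.0
```

Run:
```python
from h import *
show_obs(); o,c,im,d=look('w4'); T,f,cx,cy,_=c
v,u=np.mgrid[:384,:512]; Pc=np.stack([(u-cx)/f*d,(v-cy)/f*d,d],-1); W=(Pc@T[:3,:3].T+T[:3,3])*1e3; W[d==0]=-999; Z=W[...,2]
def reg(n,m,s=150):
    m=cv2.morphologyEx((m).astype(np.uint8),2,np.ones((3,3)))
    k,lab,st,_=cv2.connectedComponentsWithStats(m)
    for i in range(1,k):
        if st[i,4]>s:
            P=W[lab==i]; r=cv2.minAreaRect(P[:,:2].astype(np.float32))
            print(n,st[i],'z',np.median(P[:,2]).round(1),'ctr',np.round(r[0],1),'size',np.round(r[1],1),'ang',round(r[2],2))
reg('z66',abs(Z-67)<5,600); reg('z92',abs(Z-93)<5,200); reg('z52',abs(Z-53)<2.5,400); reg('z30',abs(Z-31)<3,600)
cv2.imwrite('pics/w4b.png',cv2.resize(im[20:300],None,fx=1.5,fy=1.5))
```

```text
t 10.5 pos [491.1 155.2 216. ] rpy [ 1.7981e+02 -3.0000e-02  9.2850e+01] F [ 0.2  0.2 -0.6] open 42.4 gf 0.0
z66 [ 237   87   23  178 3856] z 67.0 ctr [491.1 154.4] size [ 24. 199.] ang 2.79
z66 [ 384   87   50  179 4199] z 66.8 ctr [666.9 162.1] size [ 25.9 200.6] ang 2.51
z92 [ 219   58   67   27 1772] z 93.0 ctr [489.2 264.7] size [60.1 22.3] ang 2.8
z92 [ 402   58   73   27 1778] z 92.9 ctr [658.9 272.7] size [61.4 22.5] ang 1.72
z52 [ 282   67  105   23 2317] z 53.0 ctr [575.8 268.8] size [108.7  22. ] ang 2.91
z30 [  259   122   138   109 11315] z 30.9 ctr [585.4 157.2] size [161.7 135.7] ang 2.46
```

View pics/w4b.png

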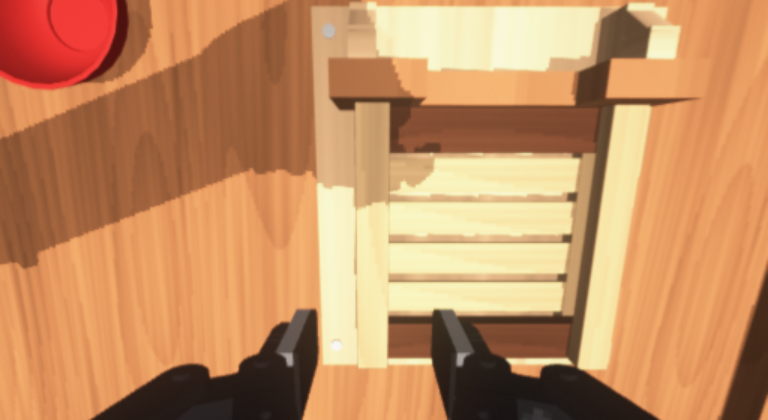

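The slat rests at (491.1,154.4) with yaw 2.79°, square and up to the fence; the crate has not moved. In the crop it lies at u 355–388, v 103–365. Now the rail.

Emit:
{"method": "play_rows", "body": {
  "motion": [
    [[1,-0.0428,0.0063,0,0],[1,-0.0428,0.0063,0,0],[1,-0.0428,0.0063,0,0],[1,-0.0428,0.0063,0,0],[1,-0.0428,0.0063,0,0],[1,-0.0428,0.0063,0,0],[1,-0.0428,0.0063,0,0],[1,0,0,0,8.1],[1,0,0,0,8.1],[1,0,0,0,8.1],[1,0,0,0,8.1],[1,0,0,0,8.1]]
  ]
}}

```text
t: 11.75
position: [0.5483, -0.1421, 0.2123]
orientation: [-3.138, 0.001, 0.908]
wrist_force: [0.0, -0.1, -0.4]
opening: 0.0854
gripper_force: 0.0
```

Emit:
{"method": "play_rows", "body": {
  "motion": [
    [[1,0,0,0,8.1],[1,0,0,0,8.1],[1,0,0,0,8.1],[1,0,0,0,8.1],[1,0,0,0,8.1],[1,0,0,0,8.1],[1,0,0,0,0],[1,0,0,0,0]]
  ]
}}

```text
t: 12.55
position: [0.5487, -0.142, 0.2131]
orientation: [-3.141, 0.002, 0.07]
wrist_force: [1.0, 0.3, 0.5]
opening: 0.0853
gripper_force: 0.0
```

Run:
```python
from h import *
show_obs(); o,c,im,d=look('w5'); T,f,cx,cy,_=c
v,u=np.mgrid[:384,:512]; Pc=np.stack([(u-cx)/f*d,(v-cy)/f*d,d],-1); W=(Pc@T[:3,:3].T+T[:3,3])*1e3; W[d==0]=-999; Z=W[...,2]
m=cv2.morphologyEx((abs(Z-18.5)<5).astype(np.uint8),2,np.ones((3,3)))
k,lab,st,_=cv2.connectedComponentsWithStats(m)
for i in range(1,k):
    if st[i,4]>300:
        P=W[lab==i]; r=cv2.minAreaRect(P[:,:2].astype(np.float32))
        print(st[i],'z',np.median(P[:,2]).round(1),'ctr',np.round(r[0],1),'size',np.round(r[1],1),'ang',round(r[2],2))
        to([r[0][0]/1e3,r[0][1]/1e3,.0075],r[2])
cv2.imwrite('pics/w5.png',im)
```

```text
t 12.55 pos [ 548.7 -142.   213.1] rpy [-1.7996e+02  1.3000e-01  4.0000e+00] F [1.  0.3 0.5] open 85.3 gf 0.0
[476  58  28  62 463] z 18.5 ctr [ 671.5 -412.1] size [67.7 29.2] ang 13.66
tool shift mm [104.  278.  205.6] turn -9.67
[450  66  45  46 759] z 18.8 ctr [ 669.3 -389. ] size [47.7 46.2] ang 62.74
tool shift mm [103.4 254.8 205.6] turn -58.76
[ 241  100   31  155 3857] z 19.0 ctr [ 539.3 -152.4] size [199.4  32.1] ang 6.8
tool shift mm [ -9.8   9.8 206. ] turn -2.82
[175 268  44  57 907] z 14.8 ctr [358.8 -76.6] size [ 24.5 106.3] ang 65.78
tool shift mm [-184.7  -78.4  206.3] turn -61.8
```

View pics/w5.png

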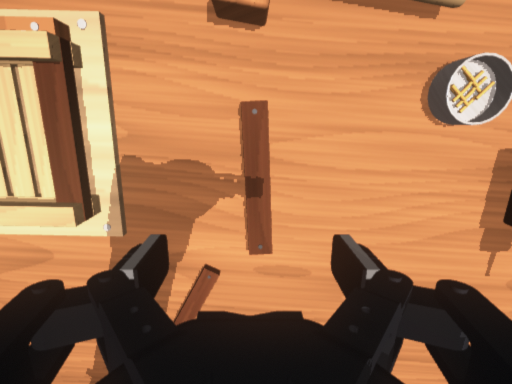

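The rail is confirmed at 199.4×32.1 mm, u 241–271, v 100–254. It has a clear space around it.

Emit:
{"method": "play_rows", "body": {
  "motion": [
    [[1,0,0,0,-2.8],[1,-0.0106,0.0092,0.04,0],[1,0,0,0.045,0],[1,0,0,0.045,0],[1,0,0,0.045,0],[1,0,0,0.02,0],[1,0,0,0.01,0],[1,0,0,0,0]]
  ]
}}

```text
t: 13.4
position: [0.539, -0.1524, 0.0083]
orientation: [-3.14, 0.002, 0.116]
wrist_force: [-0.3, 0.6, -0.3]
opening: 0.0855
gripper_force: 0.0
```

Run:
```python
from h import *
show_obs(); to([.5393,-.1524,.0070],6.8)
```

```text
t 13.4 pos [ 539.  -152.4    8.3] rpy [-1.7993e+02  1.2000e-01  6.6400e+00] F [-0.3  0.6 -0.3] open 85.5 gf 0.0
tool shift mm [0.3 0.  1.3] turn -0.16
```

Emit:
{"method": "play_rows", "body": {
  "motion": [
    [[1,0,0,0.0013,0],[-1,0,0,0,0],[-1,0,0,0,0],[-1,0,0,0,0],[-1,0,0,0,0],[-1,0,0,0,0],[-1,0,0,0,0],[-1,0,0,0,0]]
  ],
  "grip_force": 60
}}

```text
t: 14.2
position: [0.5405, -0.1529, 0.0092]
orientation: [3.141, -0.001, 0.114]
wrist_force: [-1.3, -0.1, 5.9]
opening: 0.0302
gripper_force: 60.1
```

Emit:
{"method": "play_rows", "body": {
  "motion": [
    [[-1,0,0,-0.02,0],[-1,0,0,-0.04,0],[-1,0,0,-0.045,0],[-1,0,0,-0.045,0],[-1,0,0,-0.03,0],[-1,0.0044,-0.0212,0,0],[-1,0.0088,-0.0424,0,0],[-1,0.0088,-0.0424,0,0],[-1,0.0088,-0.0424,0,0],[-1,0.0088,-0.0424,0,0],[-1,0.0088,-0.0424,0,0],[-1,0.0088,-0.0424,0,0]]
  ]
}}

```text
t: 15.4
position: [0.565, 0.1292, 0.1882]
orientation: [3.141, 0.0, 0.114]
wrist_force: [0.8, 0.3, -0.7]
opening: 0.0299
gripper_force: 59.6
```

Emit:
{"method": "play_rows", "body": {
  "motion": [
    [[-1,0.0088,-0.0424,0,0],[-1,0.0088,-0.0424,0,0],[-1,0.0044,-0.0212,0,0],[-1,0,0,0,3.8],[-1,0,0,0,0],[-1,0,0,0,0],[-1,0,0,0,0]]
  ]
}}

```text
t: 16.1
position: [0.5752, 0.2343, 0.1882]
orientation: [3.141, 0.0, 0.048]
wrist_force: [0.4, 0.2, -1.2]
opening: 0.0299
gripper_force: 59.7
```

```bash
cat >> h.py <<'E'
def worldpts(c,d):
    T,f,cx,cy,_=c; v,u=np.mgrid[:384,:512]; Pc=np.stack([(u-cx)/f*d,(v-cy)/f*d,d],-1); W=(Pc@T[:3,:3].T+T[:3,3])*1e3; W[d==0]=-999; return W
E
python3 - <<'E'
from h import *
show_obs(); o,c,im,d=look('w6'); W=worldpts(c,d); p=o['position']*1e3; yaw=o['orientation'][2]
D=W-p; X=D[...,0]*np.cos(yaw)+D[...,1]*np.sin(yaw); Y=D[...,0]*np.sin(yaw)-D[...,1]*np.cos(yaw)
m=(abs(Y)<25)&(D[...,2]>-3)&(D[...,2]<20)&(X>15)&(X<125); m=cv2.morphologyEx(m.astype(np.uint8),2,np.ones((3,3))).astype(bool)
print('n',m.sum(),'top rel z',np.median(D[m][:,2]),'x max',X[m].max(),np.percentile(X[m],99))
for a in (45,60,75,90): 
    s=m&(abs(X-a)<4); print(a,Y[s].min().round(1),Y[s].max().round(1),np.median(D[s][:,2]).round(1))
r=cv2.minAreaRect(np.c_[X[m&(X>35)],Y[m&(X>35)]].astype(np.float32)); print(r)
for n,z0,s in (('z66',67,600),('z92',93,200),('z52',53,400)):
    k,lab,st,_=cv2.connectedComponentsWithStats(cv2.morphologyEx((abs(W[...,2]-z0)<(5 if z0!=53 else 2.5)).astype(np.uint8),2,np.ones((3,3))))
    for i in range(1,k):
        if st[i,4]>s: r=cv2.minAreaRect(W[lab==i][:,:2].astype(np.float32)); print(n,st[i],np.round(r[0],1),np.round(r[1],1),round(r[2],2))
cv2.imwrite('pics/w6.png',im)
E
```

```text
t 16.1 pos [575.2 234.3 188.2] rpy [179.97   0.     2.73] F [ 0.4  0.2 -1.2] open 29.9 gf 59.7
n 11543 top rel z 9.728276161917819 x max 98.83602800028672 97.94779374140194
45 -16.0 15.7 9.7
60 -16.2 15.7 9.7
75 -16.3 15.6 9.7
90 -16.4 15.7 9.7
((66.91358947753906, -0.36907005310058594), (32.19113540649414, 63.878482818603516), 89.85884094238281)
z66 [ 283   82  161   28 4417] [669.  133.8] [ 23.8 147.6] 2.73
z66 [ 322  255   91   22 1131] [495.8 103.1] [24.  98.7] 0.99
z92 [ 194   58   23   76 1515] [659.1 275.4] [59.2 16.8] 2.87
z52 [ 205  134   15   91 1037] [578.7 273.8] [96.6 12.1] 2.91
```

View pics/w6.png

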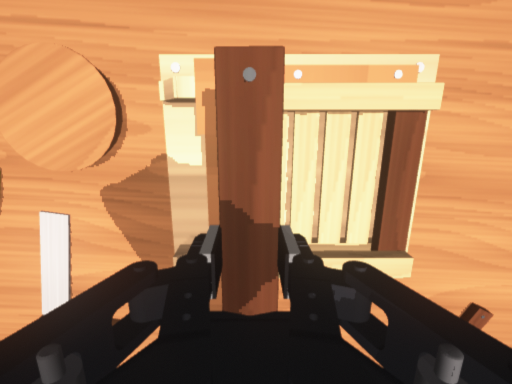

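The rail is held level and parallel, with its centre 1 mm towards −x of the TCP. Its near end and screw hole are at (250,75). The fence lies at u 195–217 and the course-3 slat at v 82–108. Moving over and down.

Emit:
{"method": "play_rows", "body": {
  "motion": [
    [[-1,0.0012,-0.003,0,0],[-1,0,0,0.03,0],[-1,0,0,0.04,0],[-1,0,0,0.02,0],[-1,0,0,0.01,0],[-1,0,0,0.006,0],[-1,0,0,0.003,0],[-1,0,0,0,0],[-1,0,0,0,0]]
  ]
}}

```text
t: 17.05
position: [0.5768, 0.2389, 0.0805]
orientation: [-3.141, -0.002, 0.048]
wrist_force: [0.3, 0.5, -1.1]
opening: 0.0302
gripper_force: 59.6
```

```bash
cat > m.py <<'E'
from h import *
o=show_obs(); o2,c,im,d=look('w7'); W=worldpts(c,d); p=o['position']*1e3; yaw=o['orientation'][2]
D=W-p; X=D[...,0]*np.cos(yaw)+D[...,1]*np.sin(yaw); Y=D[...,0]*np.sin(yaw)-D[...,1]*np.cos(yaw); Z=W[...,2]
m=(abs(Y)<25)&(D[...,2]>3)&(D[...,2]<16)&(X>35)&(X<125); m=cv2.morphologyEx(m.astype(np.uint8),2,np.ones((3,3))).astype(bool)
print('rail top z',np.median(Z[m]).round(1),'end X',X[m].max().round(1),'Y',[(a,Y[m&(abs(X-a)<4)].min().round(1),Y[m&(abs(X-a)<4)].max().round(1)) for a in (45,65,85)])
s=(abs(Z-67)<4)&(X>70)&(Y>22)&(Y<100); s=cv2.morphologyEx(s.astype(np.uint8),2,np.ones((3,3))).astype(bool)
print('slat z',np.median(Z[s]).round(1),'X range',[(a,X[s&(abs(Y-a)<5)].min().round(1),X[s&(abs(Y-a)<5)].max().round(1)) for a in (35,60,85)if (s&(abs(Y-a)<5)).any()])
q=(abs(Z-93)<4)&(Y<-10)&(X>40); 
print('cheek near face Y',[(a,Y[q&(abs(X-a)<3)].max().round(1)) for a in (70,85,100) if (q&(abs(X-a)<3)).any()])
E
python3 m.py
```

```text
t 17.05 pos [576.8 238.9  80.5] rpy [-1.7996e+02 -1.1000e-01  2.7400e+00] F [ 0.3  0.5 -1.1] open 30.2 gf 59.6
rail top z 90.5 end X 114.1 Y [(45, np.float64(-16.1), np.float64(15.7)), (65, np.float64(-25.0), np.float64(15.5)), (85, np.float64(-25.0), np.float64(15.6))]
slat z 67.0 X range [(35, np.float64(75.2), np.float64(98.6)), (60, np.float64(75.2), np.float64(98.6)), (85, np.float64(75.1), np.float64(98.6))]
cheek near face Y [(70, np.float64(-10.0)), (85, np.float64(-10.0)), (100, np.float64(-10.3))]
```

Emit:
{"method": "play_rows", "body": {
  "motion": [
    [[-1,0,0,0.003,0],[-1,0,0,0.0015,0],[-1,0,0,0.0005,0],[-1,0,0,0,0]]
  ]
}}

```text
t: 17.5
position: [0.5763, 0.2386, 0.0752]
orientation: [-3.141, -0.001, 0.048]
wrist_force: [-1.3, -0.7, 5.4]
opening: 0.03
gripper_force: 60.4
```

Emit:
{"method": "play_rows", "body": {
  "motion": [
    [[-1,0,0,0.0003,0],[-1,0,0,0.0003,0],[-1,0,0,0,0]]
  ]
}}

```text
t: 17.8
position: [0.5763, 0.2386, 0.0752]
orientation: [-3.142, -0.001, 0.048]
wrist_force: [-4.6, -2.9, 10.3]
opening: 0.0301
gripper_force: 60.9
```

Emit:
{"method": "play_rows", "body": {
  "motion": [
    [[-1,0,0,-0.0006,0],[-1,0,-0.0005,0,0],[-1,0,-0.0005,0,0],[-1,0,-0.0005,0,0],[-1,0,0,0,0]]
  ]
}}

```text
t: 18.3
position: [0.5766, 0.2393, 0.0752]
orientation: [3.141, -0.001, 0.047]
wrist_force: [-2.0, -3.0, 7.2]
opening: 0.0301
gripper_force: 60.6
```

Emit:
{"method": "play_rows", "body": {
  "motion": [
    [[-1,0,-0.0005,-0.0002,0],[-1,0,-0.0003,0,0],[-1,0,0,0,0]]
  ]
}}

```text
t: 18.6
position: [0.5767, 0.24, 0.0752]
orientation: [3.141, -0.001, 0.047]
wrist_force: [-1.4, -3.6, 6.0]
opening: 0.0302
gripper_force: 60.4
```

Emit:
{"method": "play_rows", "body": {
  "motion": [
    [[-1,0,-0.0003,-0.0003,0],[-1,0,-0.0003,0,0],[-1,0,-0.0003,0,0],[-1,0,0,0,0]]
  ]
}}

```text
t: 19.0
position: [0.5766, 0.2413, 0.0752]
orientation: [3.141, -0.001, 0.047]
wrist_force: [0.9, -3.3, 5.3]
opening: 0.0302
gripper_force: 60.3
```

Emit:
{"method": "play_rows", "body": {
  "motion": [
    [[-1,0,-0.0003,0,0],[-1,0,-0.0003,0,0],[-1,0,0,0,0]]
  ]
}}

```text
t: 19.3
position: [0.5765, 0.2415, 0.0752]
orientation: [3.141, -0.001, 0.047]
wrist_force: [-0.3, -4.6, 5.8]
opening: 0.0302
gripper_force: 60.5
```

Emit:
{"method": "play_rows", "body": {
  "motion": [
    [[-1,0,-0.0002,0,0],[-1,0,-0.0002,0,0],[-1,0,0,0,0]]
  ]
}}

```text
t: 19.6
position: [0.5765, 0.2416, 0.0752]
orientation: [3.14, -0.001, 0.047]
wrist_force: [-0.0, -6.1, 7.3]
opening: 0.0303
gripper_force: 60.5
```

```bash
sed -i 's/abs(Y)<25)&(D/abs(Y+0.2)<17.5)\&(D/' m.py; python3 m.py
```

```text
t 19.6 pos [576.5 241.6  75.2] rpy [ 1.7993e+02 -5.0000e-02  2.6700e+00] F [-0.  -6.1  7.3] open 30.3 gf 60.5
rail top z 85.0 end X 113.9 Y [(45, np.float64(-16.0), np.float64(15.6)), (65, np.float64(-16.4), np.float64(15.6)), (85, np.float64(-16.5), np.float64(15.8))]
slat z 67.0 X range [(35, np.float64(75.1), np.float64(98.9)), (60, np.float64(75.3), np.float64(98.9)), (85, np.float64(75.3), np.float64(99.0))]
cheek near face Y [(70, np.float64(-16.1)), (85, np.float64(-16.1)), (100, np.float64(-16.2))]
```

Rail front edge (Y −16.1 to −16.4) is at the fence face (−16.1), and its end is flush with the slat (98.9). Now easing the down force and building the push.

Emit:
{"method": "play_rows", "body": {
  "motion": [
    [[-1,0,-0.0002,-0.0003,0],[-1,0,-0.0002,0,0],[-1,0,-0.0002,0,0],[-1,0,0,0,0]]
  ]
}}

```text
t: 20.05
position: [0.5765, 0.2416, 0.0752]
orientation: [3.14, -0.001, 0.046]
wrist_force: [-0.2, -5.2, 4.6]
opening: 0.03
gripper_force: 60.4
```

Emit:
{"method": "play_rows", "body": {
  "motion": [
    [[-1,0,-0.0002,0,0],[-1,0,-0.0001,0,0],[-1,0,0,0,0],[-1,0,0,0,0]]
  ]
}}

```text
t: 20.45
position: [0.5765, 0.2416, 0.0752]
orientation: [3.139, -0.0, 0.046]
wrist_force: [-0.3, -6.7, 6.2]
opening: 0.0303
gripper_force: 60.4
```

Emit:
{"method": "play_rows", "body": {
  "motion": [
    [[-1,0,-0.0002,-0.0002,0],[-1,0,-0.0002,0,0],[-1,0,-0.0002,-0.0001,0],[-1,0,0,0,0],[-1,0,0,0,0]]
  ]
}}

```text
t: 20.95
position: [0.5765, 0.2416, 0.0752]
orientation: [3.139, -0.0, 0.046]
wrist_force: [0.7, -7.7, 5.1]
opening: 0.0302
gripper_force: 60.3
```

Emit:
{"method": "play_rows", "body": {
  "motion": [
    [[-1,0,-0.0002,-0.0001,0],[-1,0,-0.0002,0,0],[-1,0,0,0,0],[-1,0,0,0,0]]
  ]
}}

```text
t: 21.35
position: [0.5765, 0.2416, 0.0752]
orientation: [3.138, 0.0, 0.045]
wrist_force: [0.5, -8.9, 4.4]
opening: 0.0302
gripper_force: 60.3
```

Emit:
{"method": "play_rows", "body": {
  "motion": [
    [[-1,0,-0.0002,-0.0001,0],[-1,0,-0.0002,0,0],[-1,0,-0.0002,-0.0001,0],[-1,0,-0.0002,0,0],[-1,0,-0.0001,0,0],[-1,0,0,0,0],[-1,0,0,0,0]]
  ]
}}

```text
t: 22.05
position: [0.5765, 0.2417, 0.0752]
orientation: [3.137, 0.0, 0.045]
wrist_force: [-0.4, -11.4, 4.5]
opening: 0.0299
gripper_force: 60.3
```

Emit:
{"method": "play_rows", "body": {
  "motion": [
    [[-1,0,-0.0001,0,0],[-1,0,0,0,0],[-1,0,0,0,0],[-1,0,0,0,0],[-1,0,0,0,0],[-1,0,0,0,0],[-1,0,0,0,0],[-1,0,0,0,0],[-1,0,0,0,0],[-1,0,0,0,0],[-1,0,0,0,0],[-1,0,0,0,0]]
  ]
}}

```text
t: 23.25
position: [0.5765, 0.2416, 0.0752]
orientation: [3.137, 0.001, 0.045]
wrist_force: [-1.2, -10.8, 4.9]
opening: 0.0301
gripper_force: 60.3
```

```bash
python3 m.py
python3 - <<'E'
from h import *
W=np.load('pics/w7.npz'); im=W['im']; cv2.imwrite('pics/w7b.png',im)
E
```

```text
t 23.25 pos [576.5 241.6  75.2] rpy [1.7974e+02 3.0000e-02 2.5600e+00] F [ -1.2 -10.8   4.9] open 30.1 gf 60.3
rail top z 85.1 end X 114.0 Y [(45, np.float64(-16.1), np.float64(15.5)), (65, np.float64(-16.4), np.float64(15.4)), (85, np.float64(-16.6), np.float64(15.7))]
slat z 67.0 X range [(35, np.float64(75.4), np.float64(99.0)), (60, np.float64(75.4), np.float64(99.0)), (85, np.float64(75.4), np.float64(99.6))]
cheek near face Y [(70, np.float64(-16.2)), (85, np.float64(-16.3)), (100, np.float64(-16.3))]
```

View pics/w7b.png

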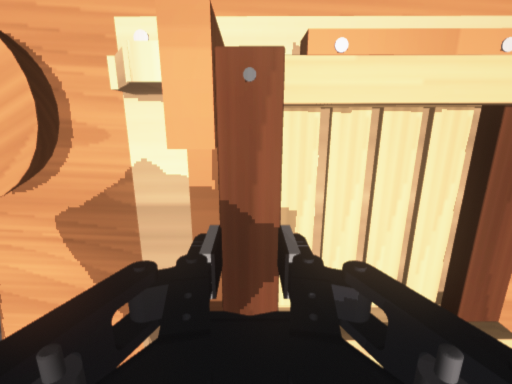

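The rail lies along the fence over both slat ends, with its far end at v≈47, u 216–283. Checking flushness and yaw moment numerically.

Run:
```python
from h import *
o=show_obs(); print('moment',o['moment'].round(2)); z=np.load('pics/w7.npz'); c=campose('wrist'); W=worldpts(c,z['d']); D=W-o['position']*1e3; a=o['orientation'][2]
X=D[...,0]*np.cos(a)+D[...,1]*np.sin(a); Y=D[...,0]*np.sin(a)-D[...,1]*np.cos(a)
for y in(-8,0,8): s=(abs(Y-y)<3)&(abs(D[...,2]-9.9)<3); print(y,X[s].max())
def line(m,q,lo,hi,pick):
    xs=np.arange(lo,hi,4.); ys=[pick(q[m&(abs(X-x)<2)]) for x in xs]; return np.degrees(np.polyfit(xs,ys,1)[0]).round(2)
print('rail rear edge deg',line((abs(D[...,2]-9.9)<3)&(Y>0)&(Y<19),Y,36,95,np.max),'cheek face',line((abs(W[...,2]-93)<3)&(Y<-10),Y,62,108,np.max))
```

```text
t 23.3 pos [576.5 241.6  75.2] rpy [1.7973e+02 3.0000e-02 2.5600e+00] F [ -1.2 -10.5   4.6] open 29.7 gf 60.3
moment [-2.26  0.01  0.12]
-8 98.63931876456401
0 98.69740101181803
8 98.65477716049553
rail rear edge deg -0.21 cheek face -0.17
```

Parallel to the fence (−0.21° against −0.17°), with ends flush to 0.3 mm. Adding a touch of push for slat friction, then holding.

Emit:
{"method": "play_rows", "body": {
  "motion": [
    [[-1,0,-0.0002,0,0],[-1,0,-0.0001,0,0],[-1,0,0,0,0],[-1,0,0,0,0],[-1,0,0,0,0],[-1,0,0,0,0],[-1,0,0,0,0],[-1,0,0,0,0],[-1,0,0,0,0],[-1,0,0,0,0],[-1,0,0,0,0],[-1,0,0,0,0]]
  ]
}}

```text
t: 24.5
position: [0.5765, 0.2417, 0.0752]
orientation: [3.137, 0.001, 0.044]
wrist_force: [-0.1, -12.1, 5.1]
opening: 0.03
gripper_force: 60.4
```

Emit:
{"method": "play_rows", "body": {
  "motion": [
    [[-1,0,0,0,0],[-1,0,0,0,0],[-1,0,0,0,0],[-1,0,0,0,0],[-1,0,0,0,0],[-1,0,0,0,0],[-1,0,0,0,0],[-1,0,0,0,0],[-1,0,0,0,0],[-1,0,0,0,0],[-1,0,0,0,0],[-1,0,0,0,0]]
  ]
}}

```text
t: 25.7
position: [0.5765, 0.2417, 0.0752]
orientation: [3.137, 0.001, 0.044]
wrist_force: [-0.9, -11.3, 4.8]
opening: 0.03
gripper_force: 60.4
```

Emit:
{"method": "play_rows", "body": {
  "motion": [
    [[-1,0,0,0,0],[-1,0,0,0,0],[-1,0,0,0,0],[-1,0,0,0,0],[-1,0,0,0,0],[-1,0,0,0,0],[-1,0,0,0,0],[-1,0,0,0,0],[-1,0,0,0,0],[-1,0,0,0,0],[-1,0,0,0,0],[-1,0,0,0,0]]
  ]
}}

```text
t: 26.9
position: [0.5765, 0.2416, 0.0752]
orientation: [3.137, 0.001, 0.044]
wrist_force: [-0.8, -11.6, 5.6]
opening: 0.0301
gripper_force: 60.4
```

Emit:
{"method": "play_rows", "body": {
  "motion": [
    [[-1,0,0,0,0],[-1,0,0,0,0],[-1,0,0,0,0],[-1,0,0,0,0],[-1,0,0,0,0],[-1,0,0,0,0],[-1,0,0,0,0],[-1,0,0,0,0],[-1,0,0,0,0],[-1,0,0,0,0]]
  ]
}}

```text
t: 27.9
position: [0.5765, 0.2416, 0.0752]
orientation: [3.137, 0.001, 0.044]
wrist_force: [-0.4, -11.5, 5.4]
opening: 0.0305
gripper_force: 60.4
```

Steady at about 11.5 N for more than 4 s, so I'm handing in.

```bash
python3 -c "
from bench import bot
print(bot.close_job())"
```

```text
the job is handed in; nothing more can be done
None
```

The pale slat is on the crate's open side, up to the fence, and the dark rail lies flush across both upper slats, still held against the fence with a steady push of about 11.5 N (wrist force) for over 4 s; I handed the job in at about 28 s and the reply gave no verdict.

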